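# Sort the tubing clamps and lift the tray level

### The arm

A 6-joint arm with a two-finger parallel gripper is mounted at the origin on the work surface. World frame = base frame: x ahead of the robot, y to its left, z up, the work surface at z = 0. Lengths are in m, angles in degrees, forces in N, time in s.
With the tool pointing down it reaches from about 0.35 to 0.875 m from the base axis. Payload 4.2 kg.
Tool frame: the origin (TCP) lies midway between the tips of the shut fingers; the grasp point (between the pads) lies 19 mm behind it; z points along the fingers, y is the direction in which the jaws open and shut (so a half turn about z gives the same grasp; the last joint's range is limited). The gripper opens to 87 mm and grips with 3 to 60 N. Pads are 19 mm wide; open, the fingers measure 117 mm over their backs; the gripper's body (75 mm by 190 mm) begins 51 mm behind the grasp point.
Start: joints at [86.15, 22.042, 0.453, 0, -68.411, -14.817], TCP at [0.2, 0.592, 0.223] pointing down, gripper open.
Joint ranges: [-179.83, 179.83], [-69.29, 118.12], [-61.27, 80.66], [-181.25, 117.63], [-171.15, -9.14], [-177.46, 177.46]. Speed limits (degrees/s): [159.86, 159.86, 180, 180, 180, 180].

### API

Orientations are given as a 3x3 rotation matrix whose columns are the frame's x, y, z axes.
In Python, from station import sense, capture, get_calibration, finish_job, spot_in, spot_point gives the robot as it stands.
- The arm moves only by the shell command python3 -m inch 'ROWS'. ROWS is JSON, a list of rows, each an object with "fingers": the finger opening in cm, from 0 to 8.7; "delta_pos": the shift along the tool's x, y, z in cm, a list of three; "spin": the turn about the tool's z in degrees. In form: [{"fingers": fingers, "delta_pos": [dx, dy, dz], "spin": spin}, ...]. A call has 1 to 20 rows; each row is the pose to reach, as a shift and turn from the pose commanded when the call began, along the tool's axes at that moment; what a row does not reach only later rows make up. A row lasts 1/10 s, in which the tool goes at most 50 mm and 8.59 degrees, less where a joint would pass 70% of its speed; a pose out of reach is approached as far as the arm can. A call with a gripper value outside its range is refused whole. The fingers move at their own pace and stop on an object; the grip force is fixed at half the most. Time passes only in rows, so rows that repeat a pose let the fingers close. It gives the time, the measured TCP pose, the force and the opening at its end, in the units of the state.
- sense(): the state, without advancing time (a new reading comes with each control period).
- capture(name): name is "scene" or "top" or "wrist"; returns the picture (480x640x3 uint8, red, green, blue); there is no depth.
- get_calibration(name): a dict with "K" (3x3 intrinsics, pixels), "dist" ([k1, k2, p1, p2, k3] as OpenCV has them; the pictures are not rectified), "T" (4x4, takes a point from camera to world coordinates). Camera axes: x right, y up, looking along -z (the intrinsics and any distortion apply to the point x, -y, -z); pixel columns grow to the right and rows downward; lengths in m; the calibration is good to about 2 mm. A picture is of the moment at which its call begins: read the wrist's pose just before it. get_calibration takes no time and is no camera call; for the wrist camera it gives the pose at the moment of the call.
- finish_job(): hands the job in, once; it reports no verdict.
Trained networks look in the newest picture that a camera, given by its name, has taken for a name from the list of things; names that differ only in an ending like _2 or _b are one class to them, and where a whole thing is asked for, a point or a joint stands for the part that bears it (a point fixed in the world has none). Each returns a list of dicts, best first, with "conf" (0 to 1); they miss things now and then, are a little off and sometimes report something else, mostly with a low value. They report only what shows in the picture. A call takes as long as a camera call.
- spot_in(camera, target): "extent" ([left, top, right, bottom] as shares, 0 to 1, of the picture: columns of its width, rows of its height, round what is visible of it).
- spot_point(camera, target): "location" ([column, row] as shares, 0 to 1, of the picture: columns of its width, rows of its height: a listed point, or the origin of a listed thing).
The state is a dict: "time_s": time; "joints": joint angles; "joint_velocities": joint speeds; "effort": joint torques, N m; "tcp_pos": TCP position; "ee_rot": TCP orientation; "wrist_force": force on the tool from outside, world axes, zero at the start; "moment": the same for the moment, N m; "gripper_width": opening from 0.0 (shut) to 1.0 (fully open).
Only numpy, scipy, OpenCV 4.12 (cv2) and the standard library are available. Lean on these libraries where they do the work, as an engineer would, in place of code of your own. Each camera call takes 0.05 s, during which the arm holds its last target.

### The job

Two tubing clamps lie loose on the left of the lab bench: set the one with the round disc tag flat on the floor of the empty pocket of the carrying tray (it has passed), and the one with the long narrow strip tag flat on the floor of the steel dish on the right (rejected); put them down rather than dropping them. Then take the tray by its grip bar, lift it straight up about 10 cm clear of the bench, level all the way and with its two clamps lying flat in their pockets, hold it steady there for at least two seconds, and finish while still holding it up. Leave the other things on the bench where they are.

Things in the scene. Friction and masses are not known exactly. Their poses are not given: they have to be found in the camera images.
- clamp_disc_mid (a point): passed clamp, loose on the bench at the left, upright: steel frame 46 (x) x 18 (y) x 28 mm high, upright, about 75 g, a 13 mm steel screw head 8 mm high on top; from its +x end, level with its top, sticks out a round brass disc tag 30 mm across, 2 mm thick, reaching 52 mm from the frame's centre. This point is the frame's centre, 14 mm above its underside; x towards the tag, z up.
- clamp_strip_mid (a point): rejected clamp, loose on the bench at the left, upright: steel frame 46 (x) x 18 (y) x 28 mm high, upright, about 75 g, a 13 mm steel screw head 8 mm high on top; from its +x end, level with its top, sticks out a narrow brass strip tag 10 mm wide, 2 mm thick, reaching 67 mm from the frame's centre. This point is the frame's centre, 14 mm above its underside; x towards the tag, z up.
- clamp_kept_mid (a point): a third clamp, disc-tagged, already lying in the tray's other pocket, where it stays: steel frame 46 (x) x 18 (y) x 28 mm high, upright, about 75 g, a 13 mm steel screw head 8 mm high on top; from its +x end, level with its top, sticks out the same 30 mm disc tag, reaching 52 mm from the frame's centre. This point is the frame's centre, 14 mm above its underside; x towards the tag, z up.
- tray_grip (a point): centre of the black grip bar on two posts over the middle of the loose aluminium carrying tray. Bar 64 (x) x 14 (y) x 24 mm high, its centre 58 and top 70 mm above the tray's flat underside. Tray 130 (x) x 252 (y) mm, base 6 mm thick, about 0.36 kg empty, a pocket at each y end, standing on the bench. z up.
- free_pocket (a point): centre of the floor of the tray's empty pocket, 83 mm from the grip bar along tray +y and 6 mm above the tray's underside; axes as the tray's (x along the grip bar, z up). The pocket is 124 mm (x) by 80 mm (y) inside, with rims 3 mm thick that rise 8 mm above its floor.
- full_pocket (a point): centre of the floor of the tray's other pocket (tray -y), the same size, in which the third clamp lies.
- dish_floor (a point): centre of the inner floor (3 mm above the bench) of the reject dish, a fixed rectangular open steel dish at the right, 124 mm (x) by 104 mm (y) inside, walls 3 mm thick, rim 15 mm above the bench. Axes x and y along its sides, z up.
- flask: bystander, to be left alone: empty conical glass flask, 90 mm across the foot, 142 mm tall, upright beyond the tray; origin at the centre of its underside
- beaker: bystander, to be left alone: empty glass beaker, 120 mm across, 150 mm tall, beyond the tray on the right; origin at the centre of its underside
- petri: bystander, to be left alone: shallow round glass dish, 90 mm across, 15 mm high, far left of the middle; origin at the centre of its underside
- stopper: bystander, to be left alone: black rubber stopper, tapered, 34 mm across, 30 mm tall, near the robot on the left; origin at the centre of its underside
- jar: bystander, to be left alone: small amber jar, 40 mm across, 55 mm tall, near the robot on the right; origin at the centre of its underside
- forceps: bystander, to be left alone: steel locking forceps lying flat, about 150 mm long, 6 mm thick, at the left beyond the loose clamps; origin at the centre of its underside

How it is judged (in metres and radians):
On the way, in this order (a step that is already met when the one before it is completed fails the run):
1. the disc-tagged clamp lies flat in the tray's empty pocket and the strip-tagged one flat in the dish, both let go, the tray still on the bench (x of clamp_disc_mid in the frame of free_pocket between -0.054 and 0.054 m and y of clamp_disc_mid in the frame of free_pocket between -0.034 and 0.034 m and z of clamp_disc_mid in the frame of free_pocket between 0.009 and 0.018 m and angle between the z axis of clamp_disc_mid and the z axis of free_pocket, either way round below 0.12 rad and x of clamp_kept_mid in the frame of full_pocket between -0.054 and 0.054 m and y of clamp_kept_mid in the frame of full_pocket between -0.034 and 0.034 m and z of clamp_kept_mid in the frame of full_pocket between 0.009 and 0.018 m and angle between the z axis of clamp_kept_mid and the z axis of full_pocket, either way round below 0.12 rad and x of clamp_strip_mid in the frame of dish_floor between -0.057 and 0.057 m and y of clamp_strip_mid in the frame of dish_floor between -0.047 and 0.047 m and z of clamp_strip_mid in the frame of dish_floor between 0.009 and 0.018 m and angle between the z axis of clamp_strip_mid and the z axis of dish_floor, either way round below 0.12 rad and contact force between each of clamp_disc, clamp_strip and the fingers below 0.1 N and height (world z) of tray_grip below 0.063 m), for 0.2 s.
2. the tray is held in the air by its grip, level and steady, for two seconds (height (world z) of tray_grip above 0.128 m and angle between tray_grip's own z axis and vertical below 0.09 rad and linear speed of tray below 0.03 m/s and angular speed of tray below 0.15 rad/s and contact force between tray and the fingers above 1 N and contact force between tray and dish below 0.2 N and distance of tray_grip from where it was at the start of the episode below 0.3 m), for 2 s.
At the end, for the whole second after the job is handed in: Fingers hold the tray, underside 70+ mm above the bench, within 5 degrees of level, under 30 mm/s, grip within 300 mm of its start, dish not carrying it; disc-tagged clamp flat in the once empty pocket, third clamp flat in its own, strip-tagged clamp flat in the dish (7 degrees) (all of step 2 and x of clamp_disc_mid in the frame of free_pocket between -0.054 and 0.054 m and y of clamp_disc_mid in the frame of free_pocket between -0.034 and 0.034 m and z of clamp_disc_mid in the frame of free_pocket between 0.009 and 0.018 m and angle between the z axis of clamp_disc_mid and the z axis of free_pocket, either way round below 0.12 rad and x of clamp_kept_mid in the frame of full_pocket between -0.054 and 0.054 m and y of clamp_kept_mid in the frame of full_pocket between -0.034 and 0.034 m and z of clamp_kept_mid in the frame of full_pocket between 0.009 and 0.018 m and angle between the z axis of clamp_kept_mid and the z axis of full_pocket, either way round below 0.12 rad and x of clamp_strip_mid in the frame of dish_floor between -0.057 and 0.057 m and y of clamp_strip_mid in the frame of dish_floor between -0.047 and 0.047 m and z of clamp_strip_mid in the frame of dish_floor between 0.009 and 0.018 m and angle between the z axis of clamp_strip_mid and the z axis of dish_floor, either way round below 0.12 rad); the arm keeps its last pose, push and grip.
It fails at once if the tray is tipped more than 15 degrees (angle between tray_grip's own z axis and vertical above 0.26 rad).
It fails at once if a loose clamp is dropped (falls free at over 0.7 m/s) ((linear speed of clamp_disc above 0.7 m/s and contact force between clamp_disc and the fingers below 0.05 N) or (linear speed of clamp_strip above 0.7 m/s and contact force between clamp_strip and the fingers below 0.05 N)).
It fails at once if a bystander is moved by more than 30 mm (distance of any of flask, beaker, petri, stopper, jar, forceps from where it was at the start of the episode above 0.03 m).
It also fails if it takes over 69 s, if anything falls off the work surface, if the arm or the gripper's body presses on something with over 40 N, if the wrist force passes 120 N, or if a joint passes its speed limit or range.

## Working session

There is one attempt and no reset: what is moved stays moved. The work goes in short steps, Python scripts to look and compute and a shell command to move; the robot and the scene stay as the last step left them, time stands still between calls to the robot, and variables do not carry over. Pictures are saved under pics/ and viewed, and the job is handed in when it is done.

```bash
mkdir -p pics; ls; cat > h.py <<'E'
import numpy as np, cv2
from station import *
def snap(c,n):
    im=capture(c); cv2.imwrite(f'pics/{n}.png',im[:,:,::-1]); return im
def pix2world(c,col,row,z,cal=None):
    cal=cal or get_calibration(c)
    K=np.array(cal['K'],float);d=np.array(cal['dist'],float);T=np.array(cal['T'],float)
    u=cv2.undistortPoints(np.array([[[col,row]]],float),K,d)[0,0]
    r=T[:3,:3]@np.array([u[0],-u[1],-1]); o=T[:3,3]
    return o+r*(z-o[2])/r[2]
def w2pix(c,p,cal=None):
    cal=cal or get_calibration(c)
    K=np.array(cal['K'],float);d=np.array(cal['dist'],float);T=np.array(cal['T'],float)
    q=np.linalg.inv(T)@np.append(p,1); q=q[:3]*[1,-1,-1]
    return cv2.projectPoints(q.reshape(1,1,3),np.zeros(3),np.zeros(3),K,d)[0][0,0]
E
python3 - <<'E'
from h import *
s=sense();print(s)
for c in('scene','top','wrist'):
    snap(c,c+'0'); cal=get_calibration(c); print(c,np.array(cal['T']).round(3).tolist())
Z=dict(clamp_disc_mid=.014,clamp_strip_mid=.014,clamp_kept_mid=.02,tray_grip=.058,free_pocket=.006,full_pocket=.006,dish_floor=.003,flask=0,beaker=0,petri=0,stopper=0,jar=0,forceps=0)
for n,z in Z.items():
  for c in('top','scene'):
    for r in spot_point(c,n)[:2]:
        p=r['location'];print(n,c,round(r['conf'],2),np.round([p[0]*640,p[1]*480]),pix2world(c,p[0]*640,p[1]*480,z).round(4))
E
```

```text
pics
{'time_s': 0.0, 'joints': array([ 8.61505177e+01,  2.20923807e+01,  3.79591999e-01, -2.96120254e-02,
       -6.84100406e+01, -1.48176196e+01]), 'joint_velocities': array([ 0.00012825, -0.10042802,  0.0404931 , -0.00762373, -0.02272405,
        0.03408335]), 'effort': array([ 9.96076560e-04, -3.90672147e+01,  1.87403798e+01,  4.21970129e+00,
        1.09106980e-02, -1.95507823e-04]), 'tcp_pos': array([0.19981859, 0.59156497, 0.22143964]), 'ee_rot': array([[ 9.47333187e-01, -3.20249036e-01, -6.23403472e-04],
       [-3.20249632e-01, -9.47330848e-01, -2.10662824e-03],
       [ 8.40763245e-05,  2.19532358e-03, -9.99997587e-01]]), 'wrist_force': array([-0.39829148, -0.37599724, -0.14630841]), 'moment': array([ 0.01685536,  0.01536031, -0.00789221]), 'gripper_width': 1.0003040714792346}
scene [[0.639, -0.626, 0.447, 0.964], [0.769, 0.522, -0.369, -0.266], [-0.002, 0.579, 0.815, 0.805], [0.0, 0.0, 0.0, 1.0]]
top [[0.005, 0.994, -0.11, 0.457], [-1.0, 0.006, 0.008, 0.071], [0.009, 0.11, 0.994, 0.91], [0.0, 0.0, 0.0, 1.0]]
wrist [[-0.319, 0.918, 0.234, 0.264], [-0.948, -0.31, -0.076, 0.57
[... 1276 characters left out ...]
073 -0.    ]
beaker top 0.57 [449. 149.] [ 0.7585 -0.2129  0.    ]
beaker scene 0.85 [268. 404.] [ 0.7516 -0.207   0.    ]
petri top 0.66 [251. 146.] [0.76   0.2214 0.    ]
petri scene 0.93 [431. 275.] [0.7589 0.2128 0.    ]
stopper top 0.66 [270. 344.] [0.3384 0.171  0.    ]
stopper top 0.62 [333. 145.] [0.7644 0.0434 0.    ]
stopper scene 0.53 [294. 172.] [0.3379 0.1724 0.    ]
jar top 0.73 [452. 337.] [ 0.3527 -0.2068  0.    ]
jar scene 0.77 [157. 256.] [ 0.3455 -0.2102  0.    ]
jar scene 0.42 [268. 230.] [0.4448 0.017  0.    ]
forceps top 0.88 [135. 269.] [0.4921 0.4618 0.    ]
forceps top 0.28 [392. 284.] [ 0.4648 -0.0814  0.    ]
forceps scene 0.77 [415. 152.] [ 0.4878  0.4582 -0.    ]
```

View pics/top0.png

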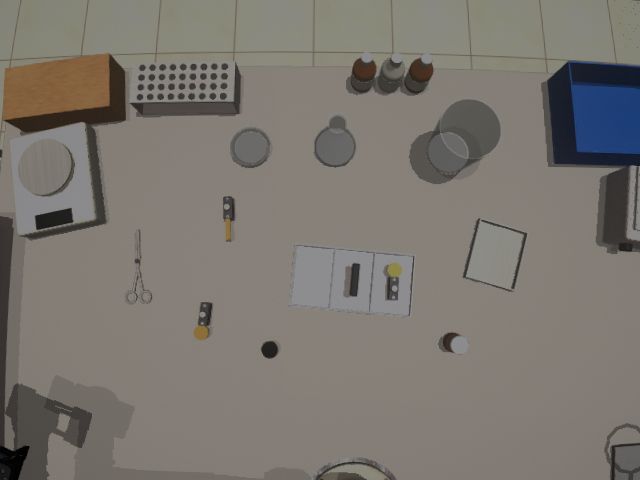

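View pics/scene0.png

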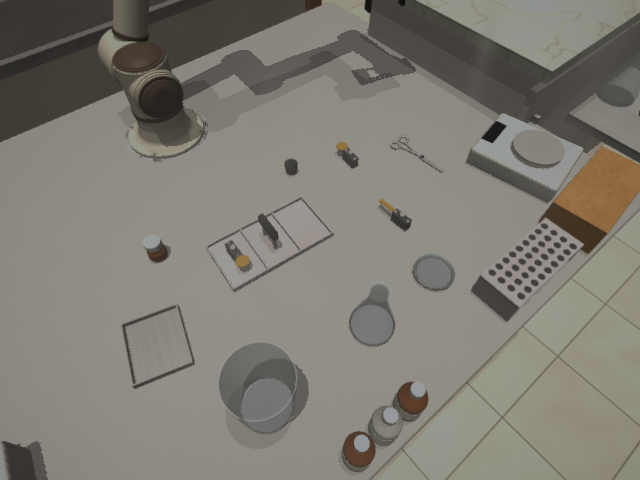

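View pics/wrist0.png

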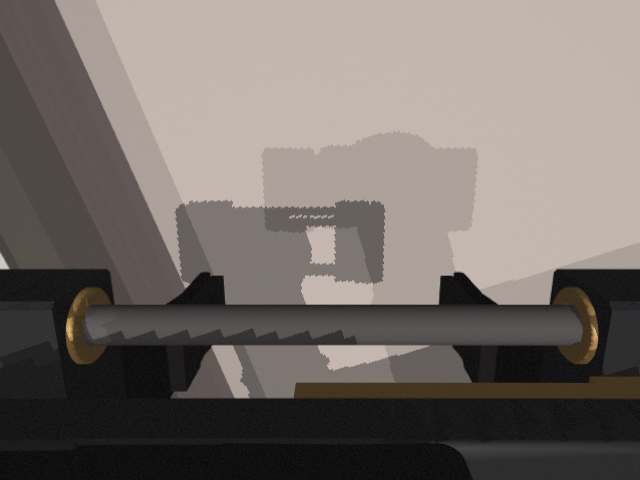

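```bash
python3 - <<'E'
import cv2,numpy as np
t=cv2.imread('pics/top0.png');
def c(x,y,w=40,h=32,k=10): return cv2.resize(t[y-h//2:y+h//2,x-w//2:x+w//2],None,fx=k,fy=k,interpolation=cv2.INTER_CUBIC)
a=np.hstack([c(203,322,36,40),c(228,219,36,48)[0:400]]) if 0 else np.hstack([c(203,320,38,52,7),c(228,218,38,52,7),c(393,282,38,52,7)])
cv2.imwrite('pics/crop1.png',a)
cv2.imwrite('pics/crop2.png',c(352,280,132,80,6))
E
```

```text
(no output)
```

View pics/crop1.png

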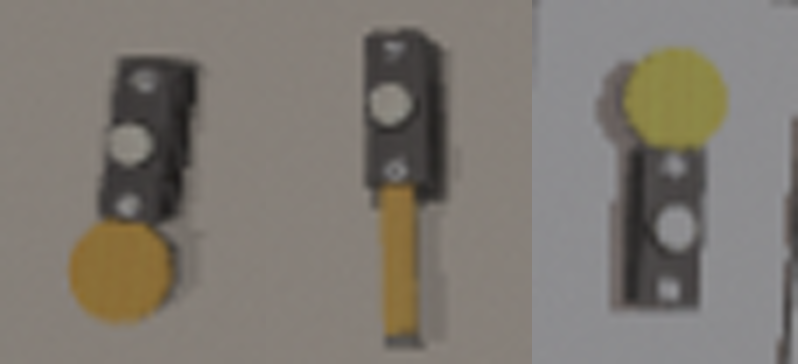

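View pics/crop2.png

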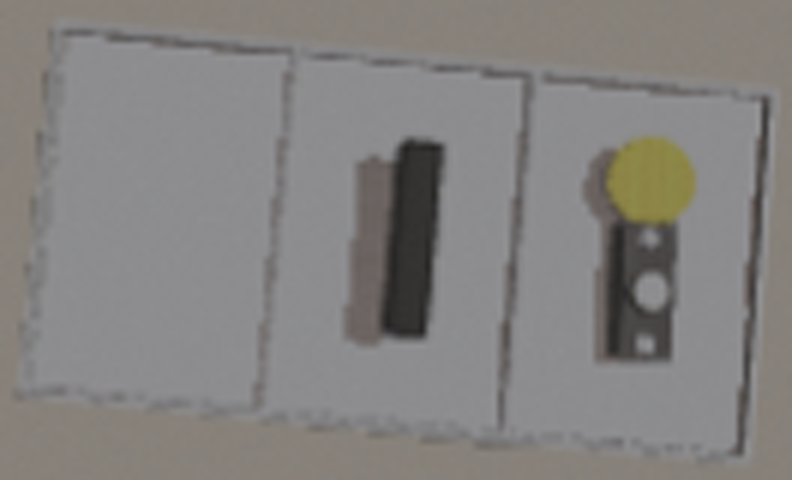

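```bash
python3 - <<'E'
from h import *
cal=get_calibration('top')
f=lambda pts,o,k,z:np.array([pix2world('top',o[0]+(a+.5)/k-.5,o[1]+(b+.5)/k-.5,z,cal)[:2] for a,b in pts])
ang=lambda v:np.degrees(np.arctan2(v[1],v[0]))
for n,p,o in(('disc',[(146,80),(128,204)],(184,294)),('strip',[(394,48),(396,171)],(209-38,192)),('kept',[(670,289),(676,165)],(374-76,256))):
    q=f(p,o,7,.028 if n!='kept' else .034);print(n,q.mean(0).round(4),'tagdir',ang(q[1]-q[0]).round(1),np.linalg.norm(q[1]-q[0]))
print('disc tag',f([(120,271)],(184,294),7,.028),'strip end',f([(403,333)],(171,192),7,.028))
b=f([(402,138),(443,143),(428,337),(384,333)],(286,240),6,.070);print('bar',b.mean(0),ang(b[0]-b[3]),ang(b[1]-b[2]))
b=f([(52,30),(772,95),(742,455),(18,393)],(286,240),6,.014);print('tray',b.mean(0),ang(b[0]-b[3]),ang(b[1]-b[2]),ang(b[0]-b[1]),ang(b[3]-b[2]))
b=f([(483,220),(526,234),(512,290),(465,278)],(0,0),1,.015);print('dish',b,b.mean(0),ang(b[0]-b[3]),ang(b[1]-b[2]))
E
```

```text
disc [0.4012 0.3049] tagdir 173.1 0.035876522055442464
strip [0.6199 0.2624] tagdir -177.2 0.03694522483339165
kept [ 0.4558 -0.0797] tagdir -3.3 0.03565475995607752
disc tag [[0.36418899 0.30890856]] strip end [[0.55344067 0.25792696]]
bar [0.47263948 0.00221033] -5.32797208792659 -4.561697772717323
tray [0.47186694 0.00353436] -4.657186636892408 -5.574596966250088 85.16628350810274 85.32816288671893
dish [[ 0.59915948 -0.2757473 ]
 [ 0.56995561 -0.36931787]
 [ 0.45140932 -0.33358926]
 [ 0.47658985 -0.23302426]] [ 0.52427857 -0.30291967] -19.216578466234658 -16.772256860628534
```

```bash
cat >> h.py <<'E'
def go(cp,cyaw,tp,tyaw):
    # commanded pos/yaw (yaw = world angle of tool x) -> rows delta in cm, spin
    a=np.radians(cyaw);x=np.array([np.cos(a),np.sin(a),0]);y=np.array([np.sin(a),-np.cos(a),0]);z=np.array([0,0,-1])
    d=(np.array(tp)-np.array(cp))*100
    print('delta',np.round([d@x,d@y,d@z],2),'spin',round(cyaw-tyaw,2))
E
python3 -c "
from h import *
go([.2,.592,.223],-18.67,[.401,.305,.12],-6.5)
print(w2pix('wrist',[.2,.592,.223]))"
```

```text
delta [28.23 20.76 10.3 ] spin -12.17
[333.64221701 299.09460565]
```

```bash
python3 -m inch '[{"fingers":8.7,"delta_pos":[3,2.2,1.0],"spin":-1.5},{"fingers":7,"delta_pos":[7,5.1,2.5],"spin":-3},{"fingers":6,"delta_pos":[11.5,8.5,4.2],"spin":-5},{"fingers":6,"delta_pos":[16,11.8,6],"spin":-7},{"fingers":6,"delta_pos":[20.5,15,7.5],"spin":-9},{"fingers":6,"delta_pos":[24.5,18,9],"spin":-11},{"fingers":6,"delta_pos":[27.2,20,10],"spin":-12.2},{"fingers":6,"delta_pos":[28.2,20.8,10.3],"spin":-12.2},{"fingers":6,"delta_pos":[28.2,20.8,10.3],"spin":-12.2},{"fingers":6,"delta_pos":[28.2,20.8,10.3],"spin":-12.2}]'; python3 - <<'E'
from h import *
s=sense();print(s['tcp_pos'],s['ee_rot'].round(3).tolist(),s['time_s'])
snap('wrist','w1')
E
```

```text
time_s: 2.45
tcp_pos: [0.4011, 0.3048, 0.1198]
ee_rot: [[0.994, -0.114, 0.001], [-0.114, -0.994, 0.0], [0.0, -0.0, -1.0]]
wrist_force: [-0.3, 0.5, -0.6]
gripper_width: 0.69
[0.40107009 0.30479265 0.11978185] [[0.994, -0.114, 0.001], [-0.114, -0.994, 0.0], [0.0, -0.0, -1.0]] 2.45
```

View pics/w1.png

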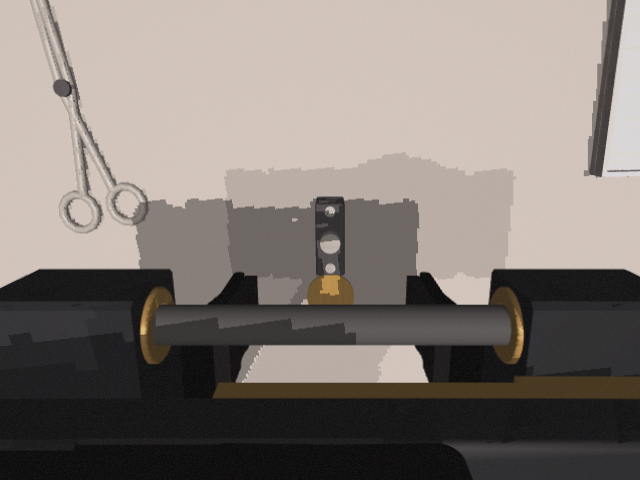

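```bash
python3 - <<'E'
from h import *
print(pix2world('wrist',330,244,.036), [pix2world('wrist',c,r,.028) for c,r in((330,211),(330,268))])
print(pix2world('wrist',637,170,.014))
E
```

```text
[0.40122304 0.30714648 0.036     ] [array([0.41956853, 0.30510701, 0.028     ]), array([0.38361534, 0.30916348, 0.028     ])]
[0.42133936 0.11365543 0.014     ]
```

```bash
python3 -m inch '[{"fingers":6,"delta_pos":[0,-0.1,3],"spin":0},{"fingers":6,"delta_pos":[0,-0.2,6.5],"spin":0},{"fingers":6,"delta_pos":[0,-0.2,9.5],"spin":0},{"fingers":6,"delta_pos":[0,-0.2,11],"spin":0},{"fingers":6,"delta_pos":[0,-0.2,11.5],"spin":0},{"fingers":6,"delta_pos":[0,-0.2,11.5],"spin":0},{"fingers":1,"delta_pos":[0,-0.2,11.5],"spin":0},{"fingers":1,"delta_pos":[0,-0.2,11.5],"spin":0},{"fingers":1,"delta_pos":[0,-0.2,11.5],"spin":0},{"fingers":1,"delta_pos":[0,-0.2,11.5],"spin":0},{"fingers":1,"delta_pos":[0,-0.2,11.5],"spin":0},{"fingers":1,"delta_pos":[0,-0.2,11.5],"spin":0}]'
```

```text
time_s: 3.7
tcp_pos: [0.4009, 0.3068, 0.0047]
ee_rot: [[0.994, -0.113, 0.0], [-0.113, -0.994, 0.0], [0.0, -0.0, -1.0]]
wrist_force: [-0.4, -0.1, 0.5]
gripper_width: 0.228
```

```bash
python3 -m inch '[{"fingers":1,"delta_pos":[0,0,0],"spin":0},{"fingers":1,"delta_pos":[0,0,0],"spin":0},{"fingers":1,"delta_pos":[0,0,-1],"spin":0},{"fingers":1,"delta_pos":[0,0,-3],"spin":0},{"fingers":1,"delta_pos":[0,0,-6],"spin":0},{"fingers":1,"delta_pos":[0,0,-9],"spin":0},{"fingers":1,"delta_pos":[0,0,-10],"spin":0},{"fingers":1,"delta_pos":[0,0,-10],"spin":0}]'; python3 - <<'E'
from h import *
snap('wrist','w2')
go([.401,.307,.105],-6.5,[.4915,.0847,.105],-5)
E
```

```text
time_s: 4.5
tcp_pos: [0.4013, 0.3076, 0.1063]
ee_rot: [[0.994, -0.113, 0.002], [-0.113, -0.994, 0.003], [0.002, -0.004, -1.0]]
wrist_force: [-0.1, 0.2, -0.6]
gripper_width: 0.203
delta [11.51 21.06  0.  ] spin -1.5
```

View pics/w2.png

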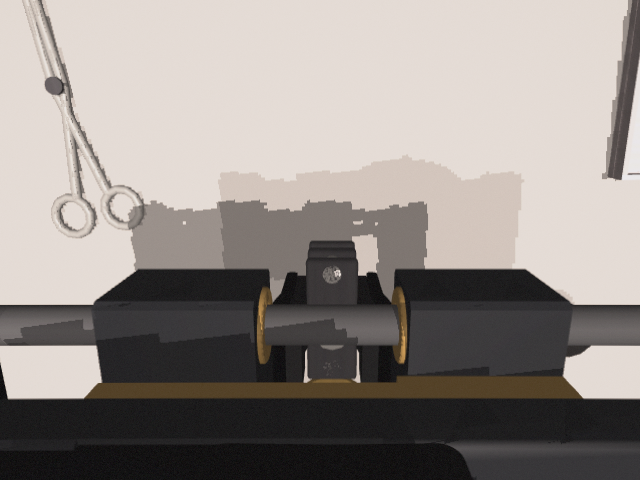

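The clamp is held between the fingers (its front end at about (332,265)) and sits square. Next is the move over the free pocket.

```bash
python3 -m inch '[{"fingers":1,"delta_pos":[1,2,0],"spin":0},{"fingers":1,"delta_pos":[3,5.5,0],"spin":-0.5},{"fingers":1,"delta_pos":[5.2,9.5,0],"spin":-1},{"fingers":1,"delta_pos":[7.4,13.5,0],"spin":-1.5},{"fingers":1,"delta_pos":[9.4,17.2,0],"spin":-1.5},{"fingers":1,"delta_pos":[10.9,20,0],"spin":-1.5},{"fingers":1,"delta_pos":[11.5,21,0],"spin":-1.5},{"fingers":1,"delta_pos":[11.5,21,0],"spin":-1.5},{"fingers":1,"delta_pos":[11.5,21,0],"spin":-1.5}]'; python3 - <<'E'
from h import *
s=sense();print(s['tcp_pos'])
snap('wrist','w3');snap('scene','s3')
E
```

```text
time_s: 5.45
tcp_pos: [0.4908, 0.0854, 0.1036]
ee_rot: [[0.996, -0.087, -0.002], [-0.087, -0.996, -0.001], [-0.002, 0.001, -1.0]]
wrist_force: [-0.3, 0.4, -0.7]
gripper_width: 0.204
[0.49083382 0.08538067 0.10361834]
```

View pics/w3.png

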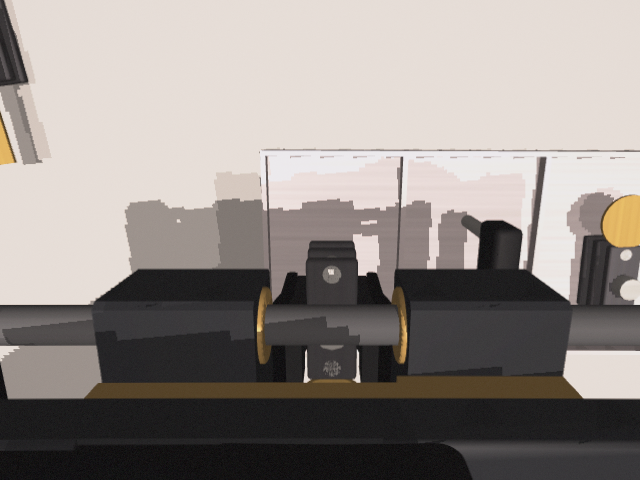

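View pics/s3.png

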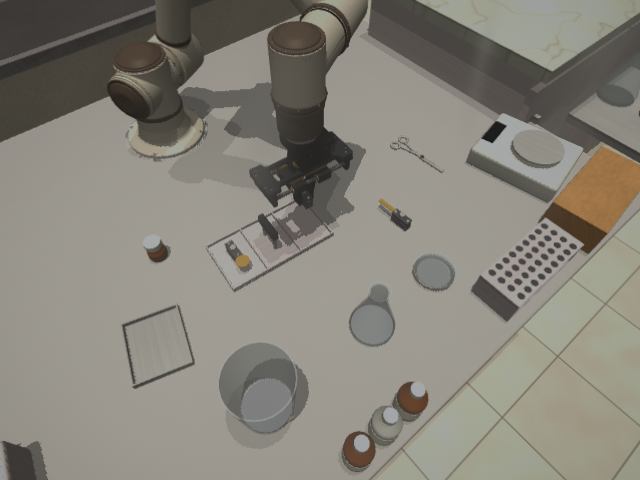

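```bash
python3 - <<'E'
from h import *
a=pix2world('wrist',263,151,.014);b=pix2world('wrist',402,152,.014);c=pix2world('wrist',540,153,.014);print(a,b,c)
d=c-a;th=np.degrees(np.arctan2(-d[0],d[1]*-1)); print(th)
x=np.array([np.cos(np.radians(th)),np.sin(np.radians(th))*-1]);print((a+b)[:2]/2)
# bar top far end
print(pix2world('wrist',503,224,.07))
E
```

```text
[0.54829218 0.12155415 0.014     ] [0.54097091 0.04148583 0.014     ] [ 0.53361946 -0.03794618  0.014     ]
5.255948005159999
[0.54463155 0.08151999]
[0.50768525 0.00457746 0.07      ]
```

```bash
python3 -m inch '[{"fingers":1,"delta_pos":[0,0,2],"spin":0},{"fingers":1,"delta_pos":[0,0,4.5],"spin":0},{"fingers":1,"delta_pos":[0,0,6.5],"spin":0},{"fingers":1,"delta_pos":[0,0,7.7],"spin":0},{"fingers":1,"delta_pos":[0,0,8.5],"spin":0},{"fingers":1,"delta_pos":[0,0,9],"spin":0},{"fingers":1,"delta_pos":[0,0,9.3],"spin":0},{"fingers":1,"delta_pos":[0,0,9.3],"spin":0},{"fingers":1,"delta_pos":[0,0,9.3],"spin":0}]'
```

```text
time_s: 6.45
tcp_pos: [0.4918, 0.0854, 0.012]
ee_rot: [[0.996, -0.086, 0.001], [-0.086, -0.996, 0.0], [0.001, -0.001, -1.0]]
wrist_force: [-1.2, 0.2, -0.6]
gripper_width: 0.206
```

```bash
python3 -m inch '[{"fingers":1,"delta_pos":[0,0,0.08],"spin":0},{"fingers":1,"delta_pos":[0,0,0.08],"spin":0}]'; python3 -m inch '[{"fingers":2.5,"delta_pos":[0,0,0],"spin":0},{"fingers":3,"delta_pos":[0,0,0],"spin":0},{"fingers":3,"delta_pos":[0,0,0],"spin":0},{"fingers":3,"delta_pos":[0,0,0],"spin":0},{"fingers":3,"delta_pos":[0,0,-1],"spin":0},{"fingers":3,"delta_pos":[0,0,-3],"spin":0},{"fingers":3,"delta_pos":[0,0,-6],"spin":0},{"fingers":3,"delta_pos":[0,0,-10],"spin":0},{"fingers":3,"delta_pos":[0,0,-12],"spin":0},{"fingers":3,"delta_pos":[0,0,-12],"spin":0}]'; python3 - <<'E'
from h import *
snap('wrist','w4')
go([.4915,.085,.131],-5,[.62,.264,.12],3.4)
E
```

```text
time_s: 6.65
tcp_pos: [0.4916, 0.0852, 0.011]
ee_rot: [[0.996, -0.087, 0.001], [-0.087, -0.996, 0.0], [0.001, -0.0, -1.0]]
wrist_force: [-0.1, -0.3, -1.4]
gripper_width: 0.203
time_s: 7.65
tcp_pos: [0.4937, 0.0861, 0.135]
ee_rot: [[0.996, -0.086, 0.008], [-0.086, -0.996, 0.003], [0.008, -0.004, -1.0]]
wrist_force: [0.6, 0.4, -0.4]
gripper_width: 0.345
delta [ 11.24 -18.95   1.1 ] spin -8.4
```

View pics/w4.png

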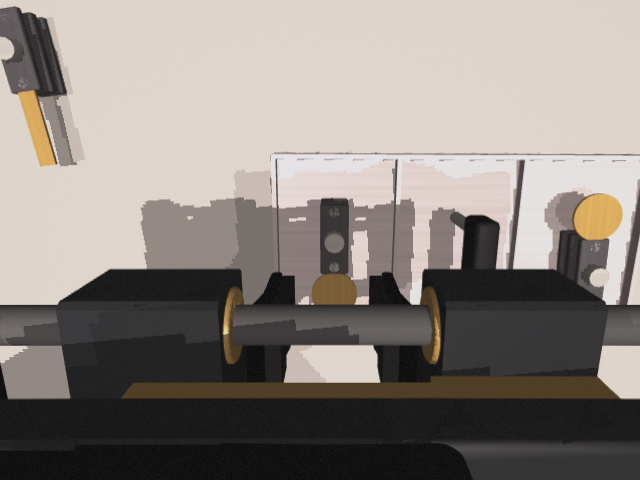

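The disc clamp now stands flat and centred in the free pocket, with its screw at (333,242). The strip clamp is next.

```bash
python3 -m inch '[{"fingers":4,"delta_pos":[1,-2,0],"spin":-1},{"fingers":5,"delta_pos":[3,-5.5,0.3],"spin":-3},{"fingers":6,"delta_pos":[5.5,-9.5,0.6],"spin":-5},{"fingers":6,"delta_pos":[8,-13.5,0.9],"spin":-7},{"fingers":6,"delta_pos":[10,-17,1.1],"spin":-8.4},{"fingers":6,"delta_pos":[11.2,-19,1.1],"spin":-8.4},{"fingers":6,"delta_pos":[11.2,-19,1.1],"spin":-8.4},{"fingers":6,"delta_pos":[11.2,-19,1.1],"spin":-8.4},{"fingers":6,"delta_pos":[11.2,-19,1.1],"spin":-8.4}]'; python3 - <<'E'
from h import *
s=sense();print(s['tcp_pos'])
snap('wrist','w5');snap('top','t5')
E
```

```text
time_s: 8.6
tcp_pos: [0.6185, 0.2637, 0.1189]
ee_rot: [[0.998, 0.059, -0.002], [0.059, -0.998, -0.001], [-0.002, 0.001, -1.0]]
wrist_force: [-0.1, -0.1, -0.1]
gripper_width: 0.689
[0.6184813  0.26370769 0.11888557]
```

View pics/w5.png

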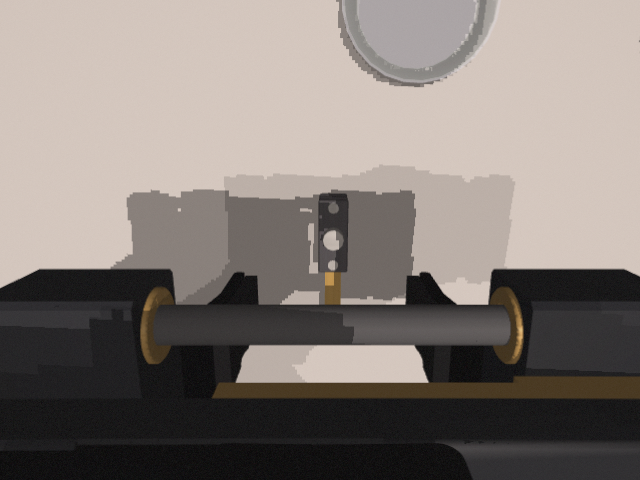

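View pics/t5.png

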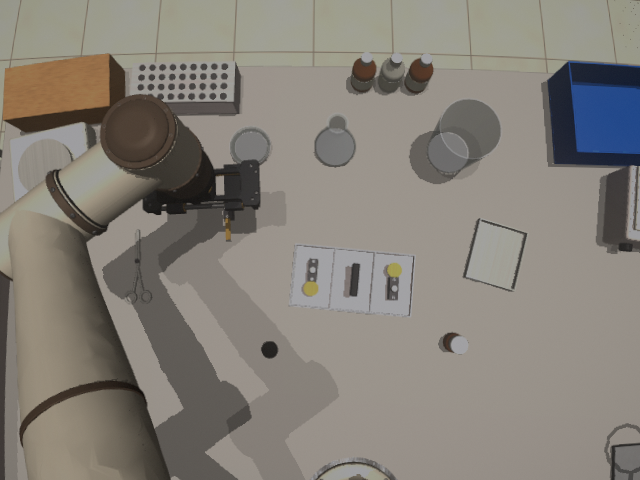

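```bash
python3 - <<'E'
from h import *
print(pix2world('wrist',333,240,.036), [pix2world('wrist',c,r,.028) for c,r in((333,208),(333,266))])
E
python3 -m inch '[{"fingers":6,"delta_pos":[0.1,0,3],"spin":0},{"fingers":6,"delta_pos":[0.1,0,6.5],"spin":0},{"fingers":6,"delta_pos":[0.1,0,9.5],"spin":0},{"fingers":6,"delta_pos":[0.1,0,11],"spin":0},{"fingers":6,"delta_pos":[0.1,0,11.5],"spin":0},{"fingers":6,"delta_pos":[0.1,0,11.5],"spin":0},{"fingers":1,"delta_pos":[0.1,0,11.5],"spin":0},{"fingers":1,"delta_pos":[0.1,0,11.5],"spin":0},{"fingers":1,"delta_pos":[0.1,0,11.5],"spin":0},{"fingers":1,"delta_pos":[0.1,0,11.5],"spin":0},{"fingers":1,"delta_pos":[0.1,0,11.5],"spin":0},{"fingers":1,"delta_pos":[0.1,0,11.5],"spin":0},{"fingers":1,"delta_pos":[0.1,0,11.5],"spin":0},{"fingers":1,"delta_pos":[0.1,0,11.5],"spin":0}]'
```

```text
[0.62157111 0.26349834 0.036     ] [array([0.63934234, 0.26455038, 0.028     ]), array([0.60272506, 0.26230666, 0.028     ])]
time_s: 10.1
tcp_pos: [0.6205, 0.2647, 0.0048]
ee_rot: [[0.998, 0.06, -0.0], [0.06, -0.998, -0.0], [-0.0, 0.0, -1.0]]
wrist_force: [0.1, -1.0, 1.7]
gripper_width: 0.204
```

```bash
python3 -m inch '[{"fingers":1,"delta_pos":[0,0,-1],"spin":0},{"fingers":1,"delta_pos":[0,0,-3],"spin":0},{"fingers":1,"delta_pos":[0,0,-6.5],"spin":0},{"fingers":1,"delta_pos":[0,0,-10],"spin":0},{"fingers":1,"delta_pos":[0,0,-12.5],"spin":0},{"fingers":1,"delta_pos":[0,0,-13.5],"spin":0},{"fingers":1,"delta_pos":[0,0,-13.5],"spin":0}]'; python3 - <<'E'
from h import *
go([.6205,.264,.14],3.4,[.52,0,.14],-7)
go([.6205,.264,.14],3.4,[.543,-.309,.14],-18)
E
```

```text
time_s: 10.8
tcp_pos: [0.6211, 0.2653, 0.1416]
ee_rot: [[0.998, 0.06, 0.003], [0.06, -0.998, 0.002], [0.003, -0.002, -1.0]]
wrist_force: [0.6, 0.0, -1.2]
gripper_width: 0.206
delta [-11.6   25.76   0.  ] spin 10.4
delta [-11.13  56.74   0.  ] spin 21.4
```

```bash
python3 -m inch '[{"fingers":1,"delta_pos":[-1,2,0],"spin":0.5},{"fingers":1,"delta_pos":[-3,5.2,0],"spin":2},{"fingers":1,"delta_pos":[-5,9,0],"spin":3.5},{"fingers":1,"delta_pos":[-7,13,0],"spin":5},{"fingers":1,"delta_pos":[-9,17,0],"spin":6.5},{"fingers":1,"delta_pos":[-10.5,21.2,0],"spin":8.5},{"fingers":1,"delta_pos":[-11.5,25.6,0],"spin":10.4},{"fingers":1,"delta_pos":[-11.6,30,0],"spin":12},{"fingers":1,"delta_pos":[-11.6,34.5,0],"spin":13.5},{"fingers":1,"delta_pos":[-11.5,39,0],"spin":15},{"fingers":1,"delta_pos":[-11.4,43.5,0],"spin":17},{"fingers":1,"delta_pos":[-11.2,48,0],"spin":19},{"fingers":1,"delta_pos":[-11.1,52,0],"spin":20.5},{"fingers":1,"delta_pos":[-11.1,55,0],"spin":21.4},{"fingers":1,"delta_pos":[-11.1,56.7,0],"spin":21.4},{"fingers":1,"delta_pos":[-11.1,56.7,0],"spin":21.4},{"fingers":1,"delta_pos":[-11.1,56.7,0],"spin":21.4},{"fingers":1,"delta_pos":[-11.1,56.7,0],"spin":21.4}]'; python3 - <<'E'
from h import *
s=sense();print(s['tcp_pos'])
snap('wrist','w6');snap('scene','s6')
E
```

```text
time_s: 12.6
tcp_pos: [0.5434, -0.3065, 0.1393]
ee_rot: [[0.952, -0.307, -0.001], [-0.307, -0.952, 0.001], [-0.001, -0.0, -1.0]]
wrist_force: [0.2, 0.6, 0.0]
gripper_width: 0.203
[ 0.5434072  -0.30650763  0.13926636]
```

View pics/w6.png

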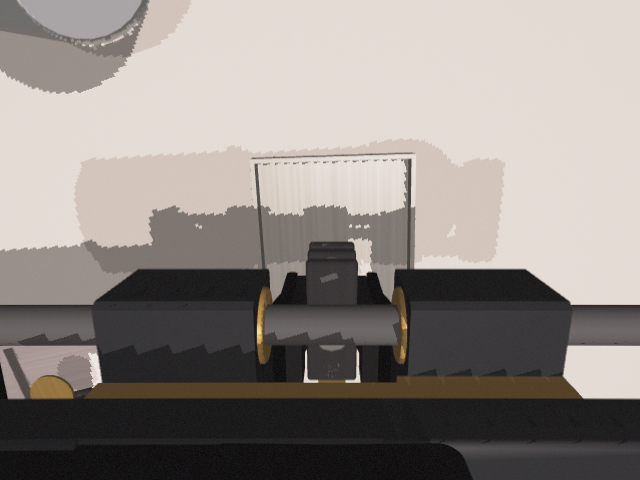

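View pics/s6.png

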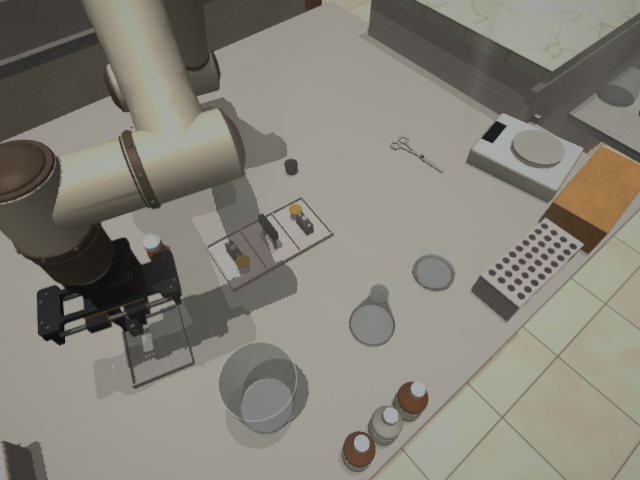

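```bash
python3 - <<'E'
from h import *
a=pix2world('wrist',252,159,.015)[:2];b=pix2world('wrist',415,154,.015)[:2]
print(a,b,np.linalg.norm(a-b)); y=(a-b)/np.linalg.norm(a-b); x=np.array([y[1],-y[0]]);print('yaw',np.degrees(np.arctan2(x[1],x[0])))
c=(a+b)/2-.065*x;print(c, x, 'tcp in dish',(sense()['tcp_pos'][:2]-c)@x,(sense()['tcp_pos'][:2]-c)@y)
E
```

```text
[ 0.60475065 -0.2702283 ] [ 0.5749571  -0.37364196] 0.10761988951833823
yaw -16.071732885112734
[ 0.52739434 -0.30394049] [ 0.96091585 -0.27684062] tcp in dish 0.01640976363768573 0.0020115144813751622
```

```bash
python3 -m inch '[{"fingers":1,"delta_pos":[0,0,2],"spin":0},{"fingers":1,"delta_pos":[0,0,5],"spin":0},{"fingers":1,"delta_pos":[0,0,8.5],"spin":0},{"fingers":1,"delta_pos":[0,0,10.7],"spin":0},{"fingers":1,"delta_pos":[0,0,12],"spin":0},{"fingers":1,"delta_pos":[0,0,12.7],"spin":0},{"fingers":1,"delta_pos":[0,0,13],"spin":0},{"fingers":1,"delta_pos":[0,0,13.1],"spin":0},{"fingers":1,"delta_pos":[0,0,13.1],"spin":0},{"fingers":1,"delta_pos":[0,0,13.18],"spin":0},{"fingers":1,"delta_pos":[0,0,13.18],"spin":0}]'
```

```text
time_s: 13.8
tcp_pos: [0.5439, -0.308, 0.0086]
ee_rot: [[0.951, -0.309, 0.001], [-0.309, -0.951, -0.0], [0.001, -0.0, -1.0]]
wrist_force: [0.0, 0.3, -1.0]
gripper_width: 0.203
```

```bash
python3 -m inch '[{"fingers":1,"delta_pos":[0,0,0.05],"spin":0},{"fingers":1,"delta_pos":[0,0,0.05],"spin":0},{"fingers":2.5,"delta_pos":[0,0,0.05],"spin":0},{"fingers":3,"delta_pos":[0,0,0.05],"spin":0},{"fingers":3,"delta_pos":[0,0,0.05],"spin":0},{"fingers":3,"delta_pos":[0,0,0.05],"spin":0},{"fingers":3,"delta_pos":[0,0,-1],"spin":0},{"fingers":3,"delta_pos":[0,0,-3],"spin":0},{"fingers":3,"delta_pos":[0,0,-6],"spin":0},{"fingers":4,"delta_pos":[0,0,-10],"spin":0},{"fingers":6,"delta_pos":[0,0,-13],"spin":0},{"fingers":6,"delta_pos":[0,0,-14],"spin":0},{"fingers":6,"delta_pos":[0,0,-14],"spin":0}]'; python3 - <<'E'
from h import *
snap('wrist','w7');snap('scene','s7')
go([.5435,-.309,.148],-18,[.472,.003,.148],-5.2)
E
```

```text
time_s: 15.1
tcp_pos: [0.5445, -0.3081, 0.1503]
ee_rot: [[0.951, -0.308, 0.004], [-0.308, -0.951, -0.001], [0.005, -0.0, -1.0]]
wrist_force: [0.1, 0.2, -0.9]
gripper_width: 0.621
delta [-16.44 -27.46   0.  ] spin -12.8
```

View pics/w7.png

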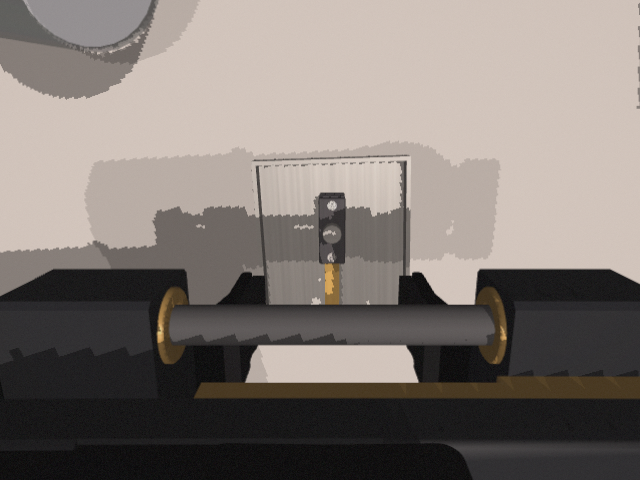

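The strip clamp lies flat inside the dish, with its frame at (332,228). Next is the grip bar.

```bash
python3 -m inch '[{"fingers":6,"delta_pos":[-1,-2,0],"spin":-1},{"fingers":6,"delta_pos":[-3.4,-5.7,0],"spin":-2.5},{"fingers":6,"delta_pos":[-5.7,-9.5,0],"spin":-4.5},{"fingers":6,"delta_pos":[-8.1,-13.5,0],"spin":-6.5},{"fingers":6,"delta_pos":[-10.5,-17.5,0],"spin":-8.5},{"fingers":6,"delta_pos":[-12.9,-21.5,0],"spin":-10.5},{"fingers":6,"delta_pos":[-15,-25,0],"spin":-12},{"fingers":6,"delta_pos":[-16.2,-27,0],"spin":-12.8},{"fingers":6,"delta_pos":[-16.4,-27.4,0],"spin":-12.8},{"fingers":6,"delta_pos":[-16.4,-27.4,0],"spin":-12.8},{"fingers":6,"delta_pos":[-16.4,-27.4,0],"spin":-12.8}]'; python3 - <<'E'
from h import *
s=sense();print(s['tcp_pos'])
snap('wrist','w8');snap('scene','s8')
E
```

```text
time_s: 16.3
tcp_pos: [0.4719, 0.0027, 0.1471]
ee_rot: [[0.996, -0.091, -0.002], [-0.091, -0.996, -0.001], [-0.002, 0.001, -1.0]]
wrist_force: [-0.3, 0.1, -0.7]
gripper_width: 0.687
[0.47190989 0.00265584 0.14713359]
```

View pics/w8.png

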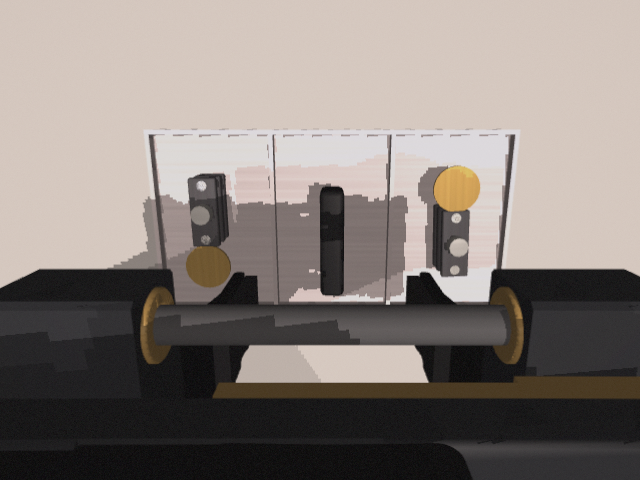

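View pics/s8.png

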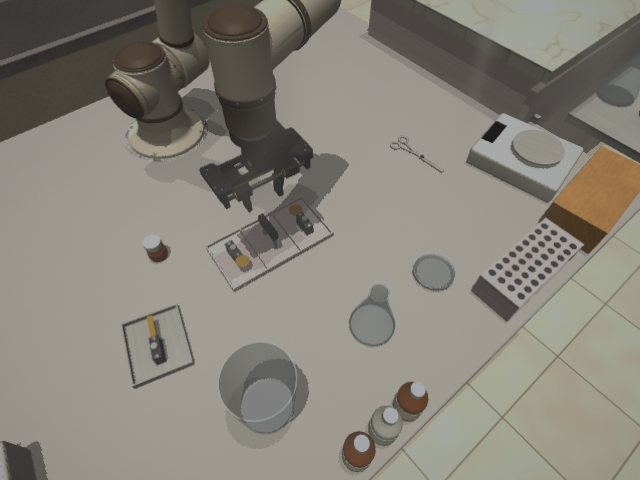

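```bash
python3 - <<'E'
from h import *
a=pix2world('wrist',332,189,.07);b=pix2world('wrist',332,293,.07);print(a,b,(a+b)/2)
E
```

```text
[ 5.05868833e-01 -4.13402623e-04  7.00000000e-02] [0.44372997 0.00523146 0.07      ] [0.4747994  0.00240903 0.07      ]
```

```bash
python3 -m inch '[{"fingers":6,"delta_pos":[0.1,0,2],"spin":0},{"fingers":6,"delta_pos":[0.1,0,5],"spin":0},{"fingers":6,"delta_pos":[0.1,0,8],"spin":0},{"fingers":6,"delta_pos":[0.1,0,10],"spin":0},{"fingers":6,"delta_pos":[0.1,0,10.7],"spin":0},{"fingers":6,"delta_pos":[0.1,0,11],"spin":0},{"fingers":6,"delta_pos":[0.1,0,11],"spin":0},{"fingers":3.5,"delta_pos":[0.1,0,11],"spin":0},{"fingers":2.5,"delta_pos":[0.1,0,11],"spin":0},{"fingers":2,"delta_pos":[0.1,0,11],"spin":0},{"fingers":1,"delta_pos":[0.1,0,11],"spin":0},{"fingers":0,"delta_pos":[0.1,0,11],"spin":0},{"fingers":0,"delta_pos":[0.1,0,11],"spin":0},{"fingers":0,"delta_pos":[0.1,0,11],"spin":0},{"fingers":0,"delta_pos":[0.1,0,11],"spin":0},{"fingers":0,"delta_pos":[0.1,0,11],"spin":0},{"fingers":0,"delta_pos":[0.1,0,11],"spin":0}]'
```

```text
time_s: 18.1
tcp_pos: [0.473, 0.0032, 0.038]
ee_rot: [[0.996, -0.09, -0.0], [-0.09, -0.996, -0.0], [-0.0, 0.0, -1.0]]
wrist_force: [0.4, -1.0, 0.7]
gripper_width: 0.158
```

Gripped: the opening of about 14 mm matches the bar. I'll lift slowly.

```bash
python3 -m inch '[{"fingers":0,"delta_pos":[0,0,-0.2],"spin":0},{"fingers":0,"delta_pos":[0,0,-0.6],"spin":0},{"fingers":0,"delta_pos":[0,0,-1.2],"spin":0},{"fingers":0,"delta_pos":[0,0,-2],"spin":0},{"fingers":0,"delta_pos":[0,0,-2.9],"spin":0},{"fingers":0,"delta_pos":[0,0,-3.8],"spin":0},{"fingers":0,"delta_pos":[0,0,-4.8],"spin":0},{"fingers":0,"delta_pos":[0,0,-5.8],"spin":0},{"fingers":0,"delta_pos":[0,0,-6.8],"spin":0},{"fingers":0,"delta_pos":[0,0,-7.7],"spin":0},{"fingers":0,"delta_pos":[0,0,-8.5],"spin":0},{"fingers":0,"delta_pos":[0,0,-9.2],"spin":0},{"fingers":0,"delta_pos":[0,0,-9.7],"spin":0},{"fingers":0,"delta_pos":[0,0,-10],"spin":0},{"fingers":0,"delta_pos":[0,0,-10],"spin":0}]'; python3 - <<'E'
from h import *
snap('wrist','w9');snap('scene','s9')
E
```

```text
time_s: 19.6
tcp_pos: [0.4733, 0.0034, 0.1382]
ee_rot: [[0.996, -0.09, 0.001], [-0.09, -0.996, 0.0], [0.001, -0.0, -1.0]]
wrist_force: [-0.6, -0.0, -5.5]
gripper_width: 0.16
```

View pics/w9.png

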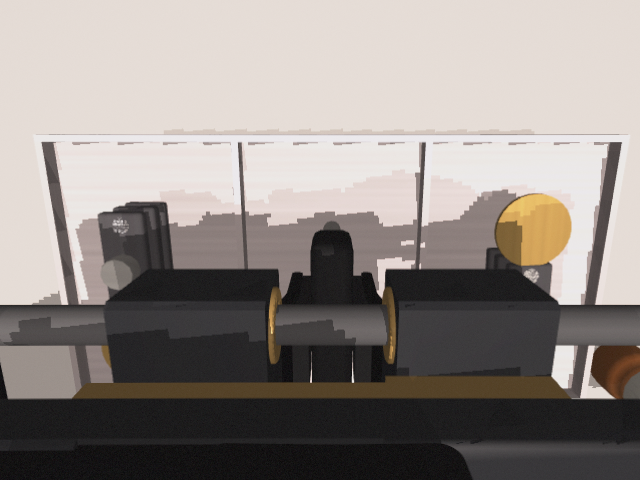

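View pics/s9.png

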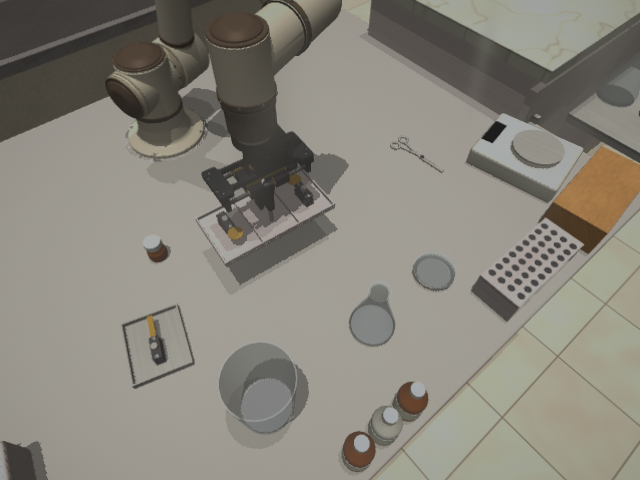

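The tray is up and level from side to side, with the far rim horizontal at row 137. Both clamps are seated. I'll hold it and check the pitch.

```bash
python3 -m inch '[{"fingers":0,"delta_pos":[0,0,0],"spin":0},{"fingers":0,"delta_pos":[0,0,0],"spin":0},{"fingers":0,"delta_pos":[0,0,0],"spin":0},{"fingers":0,"delta_pos":[0,0,0],"spin":0},{"fingers":0,"delta_pos":[0,0,0],"spin":0},{"fingers":0,"delta_pos":[0,0,0],"spin":0},{"fingers":0,"delta_pos":[0,0,0],"spin":0},{"fingers":0,"delta_pos":[0,0,0],"spin":0},{"fingers":0,"delta_pos":[0,0,0],"spin":0},{"fingers":0,"delta_pos":[0,0,0],"spin":0},{"fingers":0,"delta_pos":[0,0,0],"spin":0},{"fingers":0,"delta_pos":[0,0,0],"spin":0},{"fingers":0,"delta_pos":[0,0,0],"spin":0},{"fingers":0,"delta_pos":[0,0,0],"spin":0},{"fingers":0,"delta_pos":[0,0,0],"spin":0},{"fingers":0,"delta_pos":[0,0,0],"spin":0},{"fingers":0,"delta_pos":[0,0,0],"spin":0},{"fingers":0,"delta_pos":[0,0,0],"spin":0},{"fingers":0,"delta_pos":[0,0,0],"spin":0},{"fingers":0,"delta_pos":[0,0,0],"spin":0}]'
python3 -m inch '[{"fingers":0,"delta_pos":[0,0,0],"spin":0},{"fingers":0,"delta_pos":[0,0,0],"spin":0},{"fingers":0,"delta_pos":[0,0,0],"spin":0},{"fingers":0,"delta_pos":[0,0,0],"spin":0},{"fingers":0,"delta_pos":[0,0,0],"spin":0},{"fingers":0,"delta_pos":[0,0,0],"spin":0},{"fingers":0,"delta_pos":[0,0,0],"spin":0},{"fingers":0,"delta_pos":[0,0,0],"spin":0},{"fingers":0,"delta_pos":[0,0,0],"spin":0},{"fingers":0,"delta_pos":[0,0,0],"spin":0}]'
python3 - <<'E'
from h import *
im=snap('wrist','w10');snap('scene','s10')
cv2.imwrite('pics/s10c.png',cv2.resize(cv2.imread('pics/s10.png')[150:280,170:350],None,fx=4,fy=4))
a=cv2.imread('pics/w9.png').astype(int);print(np.abs(a-im[:,:,::-1]).mean())
# tilt hypothesis: tray front corners predicted at pitch p about bar
g=np.array([.4737,.0028]);yaw=np.radians(-5.2);R=np.array([[np.cos(yaw),-np.sin(yaw)],[np.sin(yaw),np.cos(yaw)]])
gz=.058+.1002
for p in(-5,0,5):
    o=[]
    for c,pts in(('wrist',[(65,126),(65,-126)]),('scene',[(65,126),(65,-126),(-65,126),(-65,-126)])):
        for x,y in pts:
            q=np.radians(p);z=-44;X=x*np.cos(q)+z*np.sin(q);Z=-x*np.sin(q)+z*np.cos(q)
            w=g+R@np.array([X,y])/1000; o.append(w2pix(c,[w[0],w[1],gz+Z/1000]).round(0))
    print(p,o)
E
```

```text
time_s: 21.7
tcp_pos: [0.4732, 0.0033, 0.1379]
ee_rot: [[0.996, -0.09, 0.0], [-0.09, -0.996, -0.0], [0.0, 0.0, -1.0]]
wrist_force: [-0.0, -0.5, -4.8]
gripper_width: 0.155
time_s: 22.7
tcp_pos: [0.4731, 0.0033, 0.138]
ee_rot: [[0.996, -0.09, -0.0], [-0.09, -0.996, -0.0], [-0.0, 0.0, -1.0]]
wrist_force: [0.1, 0.2, -4.9]
gripper_width: 0.165
1.5582074652777778
-5 [array([ 23., 122.]), array([646., 123.]), array([336., 202.]), array([225., 262.]), array([302., 168.]), array([196., 220.])]
0 [array([ 34., 131.]), array([634., 132.]), array([335., 203.]), array([225., 263.]), array([300., 165.]), array([195., 217.])]
5 [array([ 44., 141.]), array([624., 142.]), array([334., 203.]), array([225., 263.]), array([299., 162.]), array([193., 214.])]
```

View pics/s10c.png

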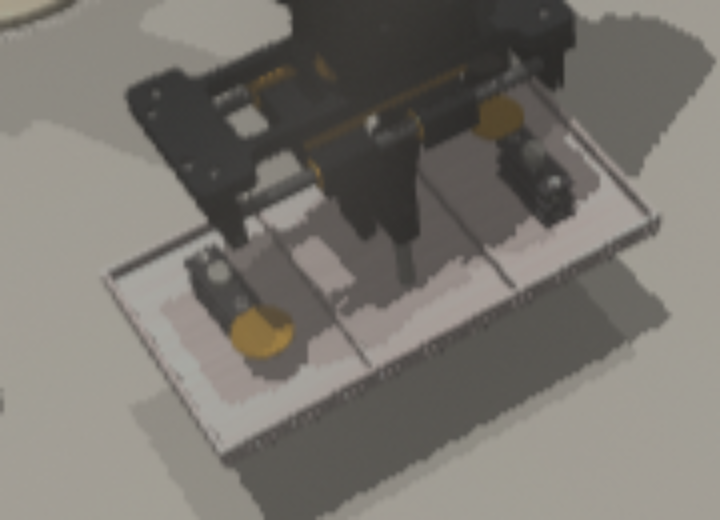

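View pics/w10.png

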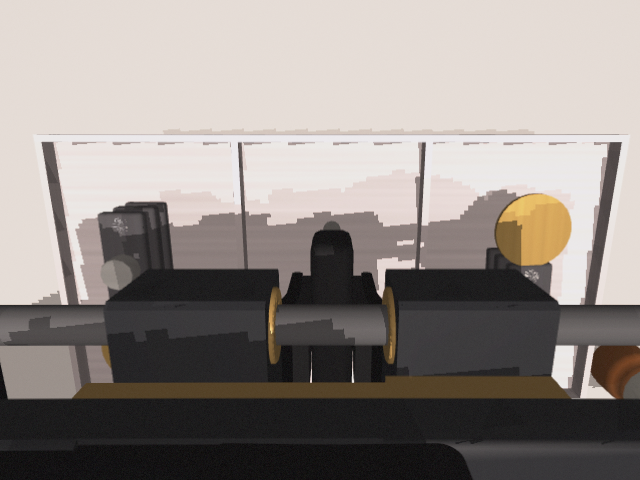

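```bash
python3 -c "
from h import *
s=sense();print(s['time_s'],s['tcp_pos'],np.abs(s['joint_velocities']).max());print(finish_job())"
```

```text
22.8 [0.47312199 0.00332158 0.13794398] 0.13651555547535213
the job is handed in; nothing more can be done
None
```

I handed the job in at 22.8 s with the tray held about 10 cm above the bench. `finish_job` gives no verdict, so what follows rests on my own checks.

- **Disc clamp:** I set it upright on the floor of the tray's empty pocket, near the centre and about 12 mm along tray +x.
- **Strip clamp:** I set it upright on the dish floor. It sits about 16 mm along the dish's x axis from the centre, with its tag inside the walls.
- **Tray lift:** I gripped the bar at its middle, lifted straight up 10 cm, and held it still for about 3 s before handing in.

**Last checks:**
- The wrist force of about 4.9 N matches the loaded tray.
- The finger opening of about 14 mm matches the bar.
- The wrist and scene pictures show both tray clamps upright in their pockets. The strip clamp was lying in the dish in the scene view taken just after the lift.
- The tray looks level from side to side. The two cameras disagreed slightly on pitch: the wrist view fits about 0 to +2 degrees and the scene view about -1 degree. Both are within the 5 degree limit.
- In the pictures after the lift, the bystanders in view looked to be where they started. I did not measure their positions again at the end.

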